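# Seat the bearing caps and find the heavy side of an eccentric drum

### The arm

A 6-joint arm with a two-finger parallel gripper is mounted at the origin on the work surface. World frame = base frame: x ahead of the robot, y to its left, z up, the work surface at z = 0. Lengths are in mm, angles in rad, forces in N, time in s.
With the tool pointing down it reaches from about 275 to 1000 mm from the base axis. Payload 8.4 kg.
Tool frame: the origin (TCP) lies at the very end of the fingers, on their centre line; the grasp point (between the pads) lies 19 mm behind it; z points along the fingers, y is the direction in which the jaws open and shut (so a half turn about z gives the same grasp; the last joint's range is limited). The gripper opens to 85 mm and grips with 20 to 120 N. Pads are 22 mm wide; open, the fingers measure 114 mm over their backs; the gripper's body (76 mm by 85 mm) begins 54 mm behind the grasp point. The pads swing forward as they close: fully open they stand 13 mm farther back than shut.
Start: joints at [1.104, 0.353, 1.633, -0, 1.155, -0.002], TCP at [280.152, 558.698, 231.281] pointing down, gripper open.
Joint ranges: [-2.63, 2.63], [-0.92, 2.1], [0.06, 2.66], [-1.3, 4.44], [0, 2.69], [-3.02, 3.02]. Speed limits (rad/s): [2.22, 2.22, 2.79, 3.14, 3.14, 3.14].

### API

Orientations are given as [roll, pitch, yaw] about the fixed x, y, z axes, in that order (R = Rz(yaw) Ry(pitch) Rx(roll)).
In Python, from rig import sense, grab_frame, sign_off, masks_of gives the robot as it stands. The module is installed in compiled form; this text tells all that it offers.
- The arm moves only by the shell command python3 -m inch 'ROWS' [FORCE]. ROWS is JSON, a list of rows, each an object of numbers: "gripper": the finger opening in m, from 0 to 0.0854; "tx", "ty", "tz": the shift along the tool's x, y, z in m; "spin": the turn about the tool's z in degrees. In form: [{"gripper": .., "tx": .., "ty": .., "tz": .., "spin": ..}, ...]. A call has exactly 8 rows; each row shifts and turns the commanded pose from where the row before left it, along the tool's axes as they then stand; what a row does not reach is not made up. A row lasts 1/10 s, in which the tool goes at most 50 mm and 8.59 degrees, less where a joint would pass 70% of its speed; a pose out of reach is approached as far as the arm can. A call is refused whole if a number of a shift passes 0.05 or a number of a turn 8.59, either way. A call with a gripper value outside its range is refused whole. The fingers move at their own pace and stop on an object; FORCE is the grip in N (left out, the last holds). Time passes only in rows, so rows that do not move let the fingers close, or fill a call up. It gives the time, the measured TCP pose, the force and the opening at its end, in the units of the state.
- sense(): the state, without advancing time (a new reading comes with each control period).
- grab_frame(name): name is "scene" or "side" or "wrist"; returns a dict with "pixels" (400x640x3 uint8, red, green, blue), "K" (3x3 intrinsics, pixels), "extrinsics" (4x4, takes a point from camera to world coordinates). Camera axes: x right, y down, z forward; pixel columns grow to the right and rows downward; lengths in mm; the calibration is good to about 2 mm. A picture is of the moment at which its call begins. There is no depth.
- sign_off(): hands the job in, once; it reports no verdict.
Trained networks look in the newest picture that a camera, given by its name, has taken for a name from the list of things; names that differ only in an ending like _2 or _b are one class to them, and where a whole thing is asked for, a point or a joint stands for the part that bears it (a point fixed in the world has none). Each returns a list of dicts, best first, with "conf" (0 to 1); they miss things now and then, are a little off and sometimes report something else, mostly with a low value. They report only what shows in the picture. A call takes as long as a camera call.
- masks_of(camera, target): "pixels" (400x640 bool, what is visible of it) and "centre" ([row, column] in pixels, amid what is visible of it).
The state is a dict: "clock": time; "qpos": joint angles; "qvel": joint speeds; "joint_efforts": joint torques, N m; "eef_pos": TCP position; "tcp_rot": TCP orientation; "contact_force": force on the tool from outside, world axes, zero at the start; "wrist_torque": the same for the moment, N m; "opening": opening from 0.0 (shut) to 1.0 (fully open).
Only numpy, scipy, OpenCV 4.12 (cv2) and the standard library are available. Lean on these libraries where they do the work, as an engineer would, in place of code of your own. Each camera call takes 0.05 s, during which the arm holds its last target.

### The job

On the balancing stand, first press both bearing caps down until they are fully home. Then grip the drum's crank handle and crank the drum slowly through at least one whole turn to feel where its hidden heavy side is, and turn it so that the heavy side hangs straight down. Finish while still gripping the handle and holding the drum still there, and leave the other things on the bench where they are.

Things in the scene. Friction and masses are not known exactly. Their poses are not given: they have to be found in the camera images.
- stand: Balancing stand bolted to the bench; origin on the bench under the drum's middle; axes: z up, y level along the shaft towards the crank handle, x level across it. Dark steel base plate 180 x 160 x 12 mm; two grey bearing housings, 60 mm in x, 26 mm thick in y, tops 155 mm above the bench, centred 53 mm either side of the origin along y; their feet are 90 mm in x.
- axis (a point): Middle of the drum, on the shaft's axis, 120 mm above the bench; axes as the stand's. The steel drum between the housings is 104 mm in diameter (top 172 mm above the bench) and 70 mm long. Sealed in it, an unseen off-centre weight makes one side heavy; nothing on the outside, nor the crank's position, shows which. The crank by itself is balanced (to about 4 degrees' error).
- drum (a joint): Angle of drum and crank, rad: 0 with the handle straight above the shaft, growing as it goes from there towards the stand's +x; turns many times round both ways. Bearing drag is 0.14 N m, the same both ways and at all angles, so the drum stays where it is left. The heavy side adds to or takes from this 0.106 to 0.135 N m when level with the shaft, none when straight up or down.
- handle_grip (a point): Point to grip: on the axis of the black round crank handle, 22 mm in diameter, 80 mm long, parallel to the shaft at 40 mm radius. The point is 138 mm from the drum's middle along the stand's +y, 28 mm from the handle's free end, 56 mm from the crank arm. The handle spins freely on its spindle, so a grip keeps its own direction on the way round; ignore this point's axes.
- cap_near_handle_top (a point): Centre of the flat top of the aluminium bearing cap on the housing at the handle's side: a block 60 (across the shaft) x 26 x 22 mm on two pins. At the start it stands 3 to 8 mm proud of the housing; fully home it rests on it, its top 177 mm above the bench. It goes straight down under about 6 N and stays where it is left.
- cap_far_top (a point): The same for the other cap, on the housing away from the handle.
- cap_near_handle (a joint): How far this cap has been pressed down, m: 0 at its highest, 0.008 fully home.
- cap_far (a joint): The same for the other cap.
- bearing: Bystander: loose steel bearing ring, 42 mm wide, 12 mm high, lying on the base plate of the stand.
- pliers: Bystander: pliers with orange grips, 200 mm long, lying on the bench.
- driver: Bystander: screwdriver lying on the bench.
- terminals: Bystander: grey terminal block 70 x 120 x 65 mm.
- oil: Bystander: white oil bottle, 52 mm wide, 130 mm tall, standing.
- spanner: Bystander: spanner lying on the bench.
- spool: Bystander: cardboard spool, 70 mm wide, 50 mm high, standing.
- tin: Bystander: flat round aluminium tin, 50 mm wide, 28 mm high, standing on the bench beside the stand's base plate, on its +x side.

How it is judged (in metres and radians):
On the way, in this order (a step that is already met when the one before it is completed fails the run):
1. both bearing caps are pressed fully home (value of joint each of cap_near_handle, cap_far above 0.0065 m), for 0.2 s.
2. the gripped handle is cranked round below the shaft (z of handle_grip in the frame of axis below -0.028 m and contact force between the fingers and handle above 0.5 N), for 0.05 s.
3. and round to the top again (z of handle_grip in the frame of axis above 0.022 m and contact force between the fingers and handle above 0.5 N), for 0.05 s.
At the end, for the whole second after the job is handed in: Both caps within 1.5 mm of fully home; the drum's heavy side within 20 degrees of straight down; the fingers still gripping the crank handle (over 1 N) and the drum at rest (under 0.1 rad/s) (all of step 1 and z of slug_core in the frame of axis below -0.0282 m and contact force between the fingers and handle above 1 N and velocity of joint drum between -0.1 and 0.1 rad/s); the arm keeps its last pose, push and grip.
It fails at once if a bystander is moved more than 30 mm (distance of any of bearing, pliers, driver, terminals, oil, spanner, spool, tin from where it was at the start of the episode above 0.03 m).
It also fails if it takes over 72 s, if anything falls off the work surface, if the arm or the gripper's body presses on something with over 40 N, if the wrist force passes 120 N, or if a joint passes its speed limit or range.

## Working session

There is one attempt and no reset: what is moved stays moved. The work goes in short steps, Python scripts to look and compute and a shell command to move; the robot and the scene stay as the last step left them, time stands still between calls to the robot, and variables do not carry over. Pictures are saved under pics/ and viewed, and the job is handed in when it is done.

```bash
mkdir -p pics; ls; python3 - <<'E'
from rig import *
import cv2
for n in ["scene","side","wrist"]:
    f=grab_frame(n); cv2.imwrite(f"pics/a_{n}.png",f["pixels"][:,:,::-1]); print(n,f["K"].tolist(),f["extrinsics"].round(4).tolist())
s=sense(); print(s)
E
```

```text
pics
scene [[435.3975670870014, 0.0, 319.9193202362326], [0.0, 435.3975670870014, 193.70915051887204], [0.0, 0.0, 1.0]] [[-0.846, 0.3685, -0.3853, 1103.9421], [0.5331, 0.5968, -0.5997, 854.2843], [0.0089, -0.7127, -0.7014, 1121.5369], [0.0, 0.0, 0.0, 1.0]]
side [[417.62168180410794, 0.0, 318.5468539969674], [0.0, 417.62168180410794, 203.52532653945087], [0.0, 0.0, 1.0]] [[0.9783, -0.1597, 0.1323, 361.722], [-0.2074, -0.743, 0.6363, -816.0008], [-0.0033, -0.6499, -0.76, 1120.0169], [0.0, 0.0, 0.0, 1.0]]
wrist [[286.7657813268718, 0.0, 320.34235911186283], [0.0, 286.7657813268718, 196.6557328949154], [0.0, 0.0, 1.0]] [[0.4475, 0.8499, 0.2783, 208.959], [0.8943, -0.4248, -0.1407, 595.6648], [-0.0014, 0.3119, -0.9501, 373.8501], [0.0, 0.0, 0.0, 1.0]]
{'clock': 0.15, 'qpos': array([ 1.10361556e+00,  3.53528514e-01,  1.63391798e+00, -3.19159116e-06,
        1.15519220e+00, -2.37896269e-03]), 'qvel': array([-5.88520429e-04, -2.74415473e-03, -2.66453866e-03, -2.03769597e-04,
        6.00645003e-04, -7.40285460e-06]), 'joint_efforts': array([-7.15897368e-04, -6.05644798e+01, -3.42335987e+01, -2.32096072e-04,
        6.25846631e-03, -1.36755332e-05]), 'eef_pos': array([279.9908698 , 558.39853253, 230.72888811]), 'tcp_rot': array([-3.14054661e+00,  4.30054365e-07,  2.67679214e+00]), 'contact_force': array([ 0.25418272, -0.22502894,  0.314334  ]), 'wrist_torque': array([ 0.04305807,  0.00443472, -0.06519413]), 'opening': 0.9964109406339096}
```

View pics/a_scene.png

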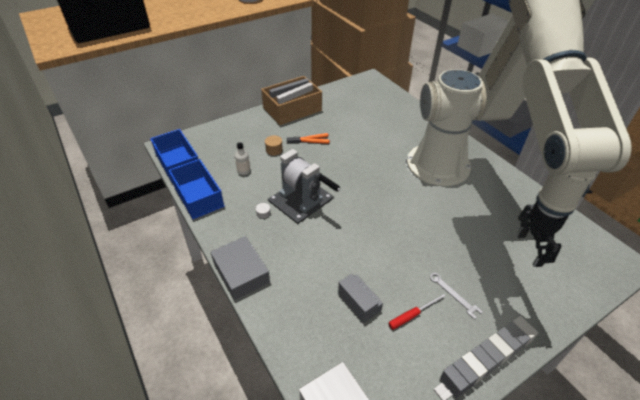

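View pics/a_side.png

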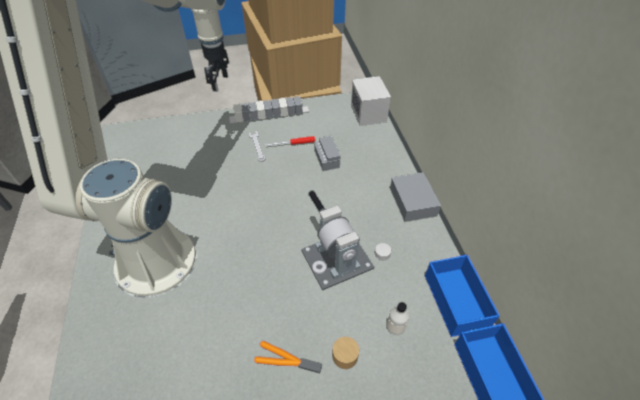

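View pics/a_wrist.png

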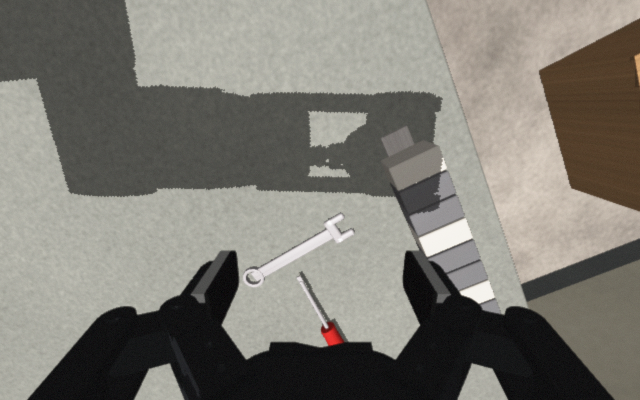

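```bash
cat > h.py <<'E'
from rig import *
import numpy as np,cv2
def proj(f,P):
    P=np.atleast_2d(P).astype(float); E=f["extrinsics"]; c=(P-E[:3,3])@E[:3,:3]; p=c@f["K"].T; return p[:,:2]/p[:,2:]
def ray(f,u,v):
    E=f["extrinsics"]; d=E[:3,:3]@np.linalg.inv(f["K"])@np.array([u,v,1.]); return E[:3,3],d/np.linalg.norm(d)
def onz(f,u,v,z):
    o,d=ray(f,u,v); return o+d*(z-o[2])/d[2]
def tri(fa,a,fb,b):
    o1,d1=ray(fa,*a);o2,d2=ray(fb,*b)
    A=np.stack([d1,-d2],1); t=np.linalg.lstsq(A,o2-o1,rcond=None)[0]
    p,q=o1+d1*t[0],o2+d2*t[1]; return (p+q)/2,np.linalg.norm(p-q)
E
python3 - <<'E'
from h import *
F={}
for n in ["scene","side"]:
    F[n]=grab_frame(n)
    for t in ["stand","drum","handle_grip","cap_near_handle_top","cap_far_top","tin","bearing","spool"]:
        r=masks_of(n,t)
        print(n,t,[(round(x["conf"],2),np.round(x["centre"],1).tolist(),int(x["pixels"].sum())) for x in r[:3]])
        if r: np.save(f"pics/m_{n}_{t}.npy",r[0]["pixels"])
    u,v={"scene":(305,185),"side":(335,245)}[n]
    im=F[n]["pixels"][v-55:v+55,u-73:u+73,::-1]
    cv2.imwrite(f"pics/b_{n}.png",cv2.resize(im,None,fx=5.4,fy=5.4,interpolation=cv2.INTER_CUBIC))
print(sense()["clock"])
E
```

```text
scene stand [(0.71, [188.7, 297.1], 2812), (0.47, [212.1, 262.4], 183)]
scene drum [(0.78, [175.1, 299.3], 864), (0.72, [188.7, 302.6], 2777)]
scene handle_grip [(0.64, [180.4, 325.7], 174)]
scene cap_near_handle_top [(0.46, [170.8, 309.1], 153)]
scene cap_far_top [(0.45, [155.6, 288.1], 158)]
scene tin [(0.56, [213.0, 261.1], 194), (0.26, [188.3, 301.2], 2876)]
scene bearing []
scene spool [(0.73, [146.5, 274.0], 330)]
side stand [(0.92, [250.1, 335.0], 3351)]
side drum [(0.83, [230.9, 330.4], 1025), (0.61, [266.3, 321.2], 133)]
side handle_grip [(0.71, [199.1, 315.8], 146)]
side cap_near_handle_top [(0.56, [319.7, 396.6], 529), (0.55, [212.0, 331.9], 169)]
side cap_far_top [(0.71, [238.9, 348.7], 233)]
side tin [(0.79, [251.7, 384.5], 235)]
side bearing []
side spool [(0.84, [349.9, 342.4], 775)]
1.05
```

View pics/b_scene.png

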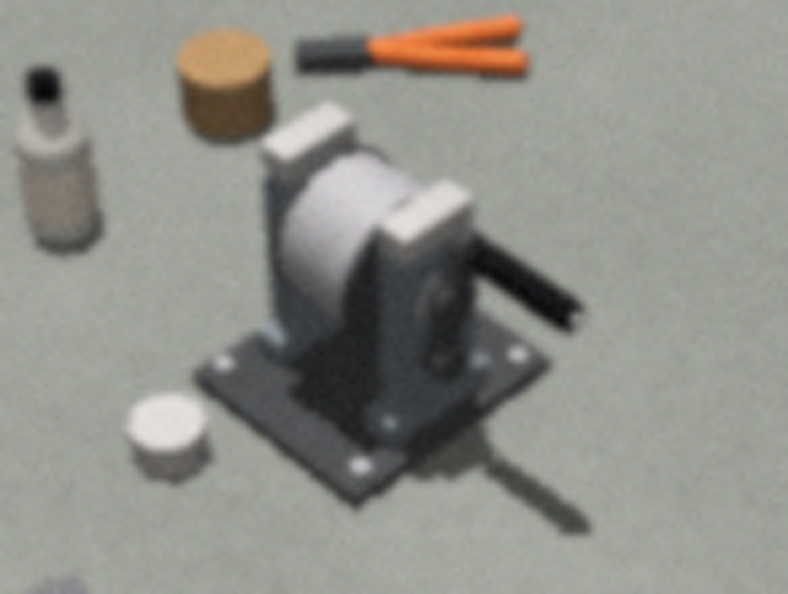

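View pics/b_side.png

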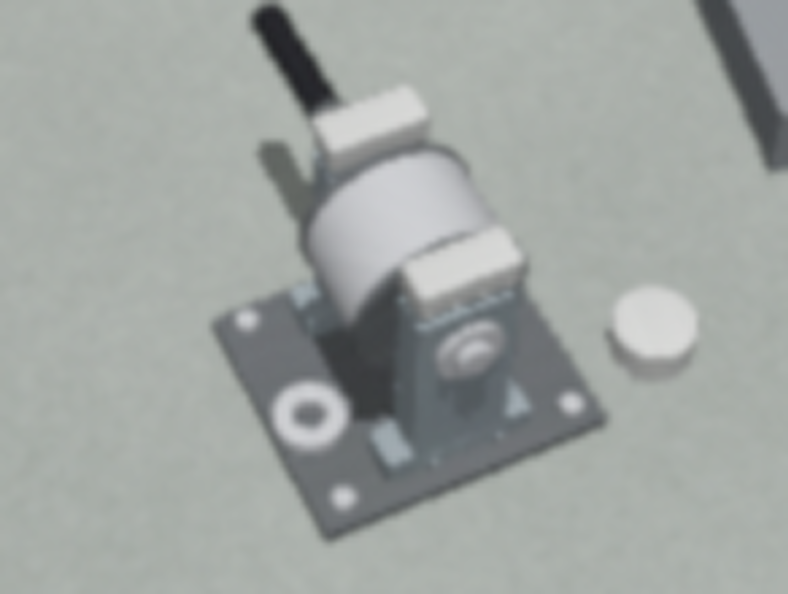

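```bash
cat > fit.py <<'E'
from h import *
from scipy.optimize import least_squares
F={n:grab_frame(n) for n in ["scene","side"]}
O={"scene":(232,130),"side":(262,190)}
px=lambda n,p:np.array([(p[0]+.5)/5.4-.5+O[n][0],(p[1]+.5)/5.4-.5+O[n][1]])
base={"scene":[((197,373),(90,-80)),((357,497),(90,80)),((550,358),(-90,80))],"side":[((215,323),(-90,80)),((328,531),(-90,-80)),((605,415),(90,-80))]}
caps={"scene":{"far":(308,130),"near":(428,208)},"side":{"near":(372,118),"far":(463,262)}}
hand={"scene":(575,318),"side":(268,14)}
def W(p,l):
    c,s=np.cos(p[2]),np.sin(p[2]); l=np.asarray(l,float); return np.array([p[0]+c*l[0]-s*l[1],p[1]+s*l[0]+c*l[1],l[2]])
def res(p):
    r=[]
    for n in F:
        for q,l in base[n]: r.append(proj(F[n],W(p,(*l,12)))[0]-px(n,q))
        for k,sg,i in (("near",1,3),("far",-1,4)): r.append(proj(F[n],W(p,(0,sg*53,177+p[i])))[0]-px(n,caps[n][k]))
        r.append(proj(F[n],W(p,(40*np.sin(p[5]),164,120+40*np.cos(p[5]))))[0]-px(n,hand[n]))
    return np.concatenate(r)
if __name__=="__main__":
    for a in (-1,0,1,2):
        s=least_squares(res,[560,100,.3,5,5,a],x_scale=[10,10,.1,1,1,.3]); print(s.x.round(3),s.cost.round(2)); 
    s=min((least_squares(res,[560,100,.3,5,5,a],x_scale=[10,10,.1,1,1,.3]) for a in(-1,0,1)),key=lambda s:s.cost)
    print(s.fun.reshape(-1,2).round(1).tolist()); p=s.x; np.save("pose.npy",p)
    for k,l in dict(near=(0,53,177),far=(0,-53,177),grip=(40*np.sin(p[5]),138,120+40*np.cos(p[5]))).items(): print(k,W(p,l).round(1))
    for n,t in (("scene",(213,261.1)),("side",(251.7,384.5))): print("tin",onz(F[n],t[1],t[0],20))
    for n,m in F.items():
        print(n,np.round([proj(F[n],W(p,(40*np.sin(p[5]),138,120+40*np.cos(p[5]))))[0]],1))
E
python3 fit.py
```

```text
[ 5.63815e+02 -1.17321e+02  2.38000e-01  4.58800e+00  4.42100e+00
 -2.69000e-01] 4.2
[ 5.63815e+02 -1.17321e+02  2.38000e-01  4.58800e+00  4.42100e+00
 -2.69000e-01] 4.2
[ 5.63815e+02 -1.17321e+02  2.38000e-01  4.58800e+00  4.42100e+00
 -2.69000e-01] 4.2
[ 5.63815e+02 -1.17321e+02  2.38000e-01  4.58800e+00  4.42100e+00
 -2.69000e-01] 4.2
[[-1.4, -0.1], [-0.1, 0.3], [0.1, -0.4], [-0.5, 0.3], [-0.4, 0.2], [-0.8, -0.1], [-1.4, -1.0], [-0.5, 0.8], [0.6, -0.3], [-0.6, -0.3], [-0.3, -0.2], [-0.6, -0.0]]
near [551.3 -65.8 177. ]
far [ 576.3 -168.8  177. ]
grip [521.   14.3 158.6]
tin [ 721.87301976 -113.91950207   20.        ]
tin [ 715.1119239  -134.22550645   20.        ]
scene [[331.3 184.5]]
side [[314.2 197.8]]
```

```bash
python3 -m inch '[{"gripper":0,"spin":8.3},{"gripper":0,"spin":8.3},{"gripper":0,"spin":8.3},{"gripper":0,"spin":8.3},{"gripper":0,"spin":8.3},{"gripper":0,"spin":8.3},{"gripper":0},{"gripper":0}]' 30
cat >> h.py <<'E'
def delta(target):
    s=sense(); 
    from scipy.spatial.transform import Rotation as R
    M=R.from_euler('xyz',s["tcp_rot"]).as_matrix(); return (M.T@(np.array(target)-s["eef_pos"])).round(1)
E
python3 - <<'E'
from h import *
s=sense(); print(s["tcp_rot"],s["eef_pos"],s["qpos"].round(2),s["opening"]); print(delta([551.3,-65.8,205]),delta([576.3,-168.8,205]))
print(s["contact_force"])
E
```

```text
[-3.14158992e+00  3.08014928e-06  2.67680114e+00] [280.15396909 558.69182092 231.29876095] [ 1.1   0.35  1.63 -0.    1.16 -0.  ] 0.9997162840275214
[-522.3 -436.7   26.3] [-590.8 -517.6   26.3]
[ 0.53990158 -0.66485557 -0.13914666]$[0]: bad value
```

```bash
python3 -m inch '[{"gripper":0,"tx":0,"ty":0,"tz":0,"spin":8.3},{"gripper":0,"tx":0,"ty":0,"tz":0,"spin":8.3},{"gripper":0,"tx":0,"ty":0,"tz":0,"spin":8.3},{"gripper":0,"tx":0,"ty":0,"tz":0,"spin":8.3},{"gripper":0,"tx":0,"ty":0,"tz":0,"spin":8.3},{"gripper":0,"tx":0,"ty":0,"tz":0,"spin":8.3},{"gripper":0,"tx":0,"ty":0,"tz":0,"spin":0},{"gripper":0,"tx":0,"ty":0,"tz":0,"spin":0}]' 30
python3 - <<'E'
from h import *
s=sense(); print(s["tcp_rot"],s["eef_pos"],s["qpos"].round(2),s["opening"]); print(delta([551.3,-65.8,205]),delta([576.3,-168.8,205]))
E
```

```text
clock: 1.95
eef_pos: [280.2, 558.7, 231.3]
tcp_rot: [-3.142, -0.0, 1.812]
contact_force: [-0.5, -0.3, 0.2]
opening: -0.001
[-3.14158451e+00 -5.94045354e-06  1.81193185e+00] [280.15194493 558.70428254 231.28622577] [1.1  0.35 1.63 0.   1.16 0.86] -0.000963597265876326
[-671.2  114.2   26.3] [-777.2  113.8   26.3]
```

```bash
python3 -m inch '[{"gripper":0,"tx":-0.042,"ty":0.0071,"tz":0,"spin":0},{"gripper":0,"tx":-0.042,"ty":0.0071,"tz":0,"spin":0},{"gripper":0,"tx":-0.042,"ty":0.0071,"tz":0,"spin":0},{"gripper":0,"tx":-0.042,"ty":0.0071,"tz":0,"spin":0},{"gripper":0,"tx":-0.042,"ty":0.0071,"tz":0,"spin":0},{"gripper":0,"tx":-0.042,"ty":0.0071,"tz":0,"spin":0},{"gripper":0,"tx":-0.042,"ty":0.0071,"tz":0,"spin":0},{"gripper":0,"tx":-0.042,"ty":0.0071,"tz":0,"spin":0}]' 30
python3 -m inch '[{"gripper":0,"tx":-0.042,"ty":0.0071,"tz":0,"spin":0},{"gripper":0,"tx":-0.042,"ty":0.0071,"tz":0,"spin":0},{"gripper":0,"tx":-0.042,"ty":0.0071,"tz":0,"spin":0},{"gripper":0,"tx":-0.042,"ty":0.0071,"tz":0,"spin":0},{"gripper":0,"tx":-0.042,"ty":0.0071,"tz":0,"spin":0},{"gripper":0,"tx":-0.042,"ty":0.0071,"tz":0,"spin":0},{"gripper":0,"tx":-0.042,"ty":0.0071,"tz":0,"spin":0},{"gripper":0,"tx":0,"ty":0,"tz":0,"spin":0}]' 30
python3 - <<'E'
from h import *
s=sense(); print(s["tcp_rot"],s["eef_pos"],s["qpos"].round(2),s["opening"]); print(delta([551.3,-65.8,205]))
f=grab_frame("wrist"); cv2.imwrite("pics/c_wrist.png",f["pixels"][:,:,::-1])
E
```

```text
clock: 2.75
eef_pos: [414.7, 243.9, 231.5]
tcp_rot: [3.141, -0.0, 1.812]
contact_force: [0.4, 0.5, 0.5]
opening: 0.002
clock: 3.55
eef_pos: [533.4, -32.8, 231.5]
tcp_rot: [3.14, 0.002, 1.808]
contact_force: [-0.4, 0.2, -0.2]
opening: 0.001
[3.14027751e+00 1.76619465e-03 1.80809745e+00] [533.35549055 -32.79830086 231.50828432] [-0.06  0.21  1.83 -0.    1.1  -0.3 ] 0.0011849024013623687
[-36.2   9.6  26.6]
```

View pics/c_wrist.png

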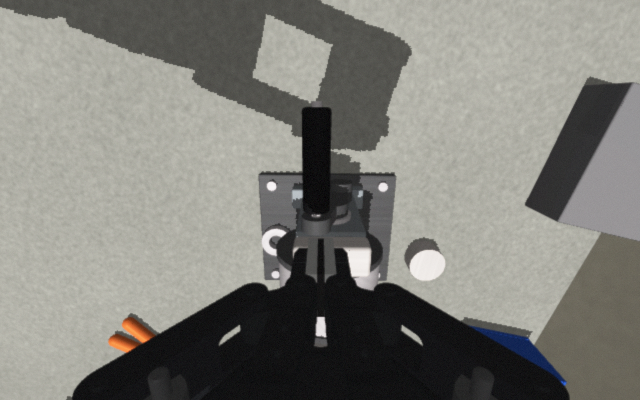

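```bash
python3 - <<'E'
from h import *
from fit import W
p=np.load("pose.npy"); f=grab_frame("wrist")
for l in [(-90,80,12),(90,80,12),(40*np.sin(p[5]),166,120+40*np.cos(p[5])),(40*np.sin(p[5]),100,120+40*np.cos(p[5])),(30,66,181.6),(30,40,181.6)]: print(l,proj(f,W(p,l)).round(1))
E
python3 -m inch '[{"gripper":0,"tx":-0.036,"ty":0.0096,"tz":0.0,"spin":0},{"gripper":0,"tx":0,"ty":0,"tz":0.018,"spin":0},{"gripper":0,"tx":0,"ty":0,"tz":0.018,"spin":0},{"gripper":0,"tx":0,"ty":0,"tz":0.004,"spin":0},{"gripper":0,"tx":0,"ty":0,"tz":0,"spin":0},{"gripper":0,"tx":0,"ty":0,"tz":0,"spin":0},{"gripper":0,"tx":0,"ty":0,"tz":0,"spin":0},{"gripper":0,"tx":0,"ty":0,"tz":0,"spin":0}]' 30
python3 - <<'E'
from h import *
print(delta([551.3,-65.8,177]))
f=grab_frame("side"); cv2.imwrite("pics/d.png",cv2.resize(f["pixels"][150:290,250:430,::-1],None,fx=4,fy=4))
E
```

```text
(-90, 80, 12) [[259.  179.3]]
(90, 80, 12) [[397.1 179.4]]
(np.float64(-10.633159311368276), 166, np.float64(158.56080812248445)) [[319.8 115.7]]
(np.float64(-10.633159311368276), 100, np.float64(158.56080812248445)) [[319.7 201.7]]
(30, 66, 181.6) [[373.3 254.2]]
(30, 40, 181.6) [[371.3 283.6]]
clock: 4.55
eef_pos: [549.7, -61.3, 192.0]
tcp_rot: [3.14, 0.0, 1.808]
contact_force: [0.4, 0.6, 0.4]
opening: -0.0
[-4.7  0.5 15.1]
```

View pics/d.png

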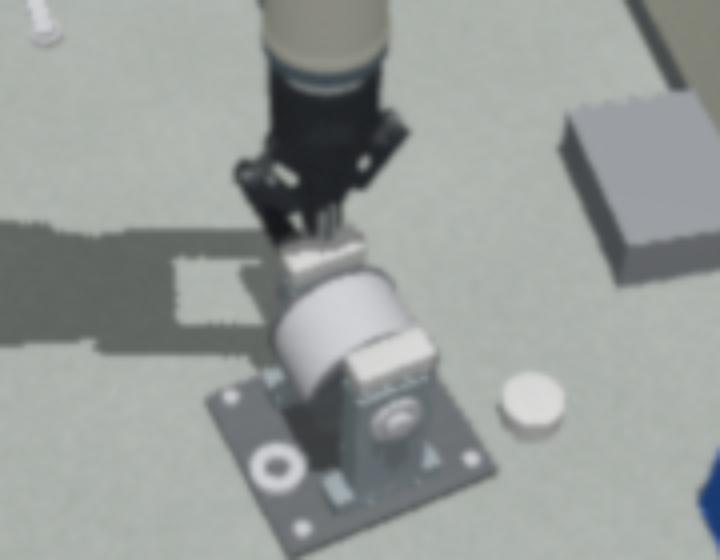

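```bash
python3 - <<'E'
from h import *
from fit import W
p=np.load("pose.npy"); f=grab_frame("wrist"); im=f["pixels"][:,:,::-1].copy()
for l in [(-90,80,12),(90,80,12),(40*np.sin(p[5]),166,120+40*np.cos(p[5])),(40*np.sin(p[5]),100,120+40*np.cos(p[5])),(30,66,181.6),(30,40,181.6),(-30,66,181.6),(-30,40,181.6)]:
    q=proj(f,W(p,l))[0]; cv2.circle(im,(int(q[0]),int(q[1])),2,(0,0,255),-1)
cv2.imwrite("pics/e.png",im); print(delta([551.3,-65.8,177]))
E
```

```text
[-4.6  0.9 14.6]
```

View pics/e.png

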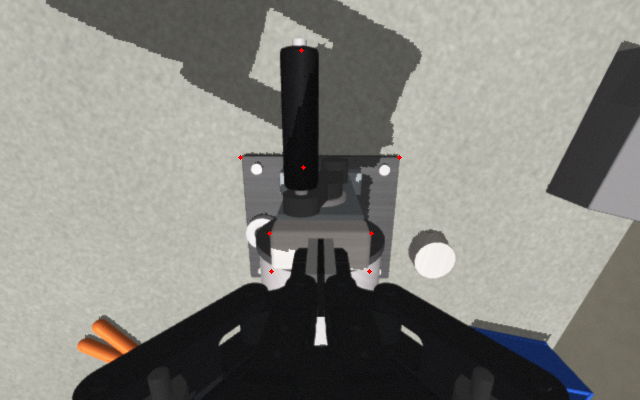

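```bash
python3 -m inch '[{"gripper":0,"tx":-0.005,"ty":0.0005,"tz":0.0,"spin":0},{"gripper":0,"tx":0,"ty":0,"tz":0.003,"spin":0},{"gripper":0,"tx":0,"ty":0,"tz":0.003,"spin":0},{"gripper":0,"tx":0,"ty":0,"tz":0.003,"spin":0},{"gripper":0,"tx":0,"ty":0,"tz":0.003,"spin":0},{"gripper":0,"tx":0,"ty":0,"tz":0.001,"spin":0},{"gripper":0,"tx":0,"ty":0,"tz":0,"spin":0},{"gripper":0,"tx":0,"ty":0,"tz":0,"spin":0}]' 30
```

```text
clock: 5.55
eef_pos: [550.9, -66.3, 178.1]
tcp_rot: [-3.141, 0.0, 1.808]
contact_force: [-0.9, -0.8, 2.4]
opening: 0.001
```

```bash
python3 -m inch '[{"gripper":0,"tx":0,"ty":0,"tz":0.001,"spin":0},{"gripper":0,"tx":0,"ty":0,"tz":0,"spin":0},{"gripper":0,"tx":0,"ty":0,"tz":0.0,"spin":0},{"gripper":0,"tx":0,"ty":0,"tz":0.001,"spin":0},{"gripper":0,"tx":0,"ty":0,"tz":0.0,"spin":0},{"gripper":0,"tx":0,"ty":0,"tz":0.0,"spin":0},{"gripper":0,"tx":0,"ty":0,"tz":0,"spin":0},{"gripper":0,"tx":0,"ty":0,"tz":0,"spin":0}]' 30
```

```text
clock: 6.35
eef_pos: [551.0, -66.3, 176.9]
tcp_rot: [3.141, 0.0, 1.808]
contact_force: [-3.1, -1.6, 10.4]
opening: 0.003
```

```bash
python3 -m inch '[{"gripper":0,"tx":0,"ty":0,"tz":0.001,"spin":0},{"gripper":0,"tx":0,"ty":0,"tz":0.001,"spin":0},{"gripper":0,"tx":0,"ty":0,"tz":0.0,"spin":0},{"gripper":0,"tx":0,"ty":0,"tz":0.0,"spin":0},{"gripper":0,"tx":0,"ty":0,"tz":0.0,"spin":0},{"gripper":0,"tx":0,"ty":0,"tz":0.0,"spin":0},{"gripper":0,"tx":0,"ty":0,"tz":0,"spin":0},{"gripper":0,"tx":0,"ty":0,"tz":0,"spin":0}]' 30
python3 -c "
from h import *
print(sense()['contact_force'],delta([576.3,-168.8,177]))"
```

```text
clock: 7.15
eef_pos: [551.1, -66.3, 176.8]
tcp_rot: [3.141, 0.0, 1.808]
contact_force: [-10.7, -0.3, 28.1]
opening: 0.001
[-10.70867536  -0.32242195  28.060213  ] [-105.6    0.5   -0.2]
```

```bash
python3 -m inch '[{"gripper":0,"tx":0,"ty":0,"tz":-0.012,"spin":0},{"gripper":0,"tx":0,"ty":0,"tz":-0.012,"spin":0},{"gripper":0,"tx":-0.035,"ty":0,"tz":0.0,"spin":0},{"gripper":0,"tx":-0.035,"ty":0,"tz":0.0,"spin":0},{"gripper":0,"tx":-0.0355,"ty":0,"tz":0.0,"spin":0},{"gripper":0,"tx":0,"ty":0.0,"tz":0.0,"spin":0},{"gripper":0,"tx":0,"ty":0,"tz":0.0,"spin":0},{"gripper":0,"tx":0,"ty":0,"tz":0,"spin":0}]' 30
python3 -c "
from h import *
print(sense()['contact_force'],delta([576.3,-168.8,177]))"
```

```text
clock: 7.95
eef_pos: [575.4, -167.9, 198.1]
tcp_rot: [-3.141, -0.001, 1.808]
contact_force: [0.3, 0.2, -0.1]
opening: 0.002
[ 0.27766856  0.15021224 -0.05299884] [-1.1  0.7 21.1]
```

```bash
python3 -m inch '[{"gripper":0,"tx":-0.001,"ty":0,"tz":0.005,"spin":0},{"gripper":0,"tx":0,"ty":0,"tz":0.004,"spin":0},{"gripper":0,"tx":0,"ty":0,"tz":0.004,"spin":0},{"gripper":0,"tx":0,"ty":0,"tz":0.003,"spin":0},{"gripper":0,"tx":0,"ty":0,"tz":0.003,"spin":0},{"gripper":0,"tx":0,"ty":0.0,"tz":0.0025,"spin":0},{"gripper":0,"tx":0,"ty":0,"tz":0.0015,"spin":0},{"gripper":0,"tx":0,"ty":0,"tz":0,"spin":0}]' 30
python3 -c "
from h import *
print(sense()['contact_force'],delta([576.3,-168.8,177]))"
```

```text
clock: 8.75
eef_pos: [575.8, -169.3, 176.9]
tcp_rot: [3.141, -0.001, 1.808]
contact_force: [-7.2, 4.1, 15.5]
opening: 0.001
[-7.15161398  4.05897732 15.48015786] [ 0.3  0.6 -0.1]
```

```bash
python3 -m inch '[{"gripper":0,"tx":0,"ty":0,"tz":0.001,"spin":0},{"gripper":0,"tx":0,"ty":0,"tz":0,"spin":0},{"gripper":0,"tx":0,"ty":0,"tz":0,"spin":0},{"gripper":0,"tx":0,"ty":0,"tz":0,"spin":0},{"gripper":0,"tx":0,"ty":0,"tz":-0.01,"spin":0},{"gripper":0,"tx":0,"ty":0.0,"tz":-0.02,"spin":0},{"gripper":0,"tx":0,"ty":0,"tz":-0.02,"spin":0},{"gripper":0,"tx":0,"ty":0,"tz":0,"spin":0}]' 30
python3 - <<'E'
from h import *
F={}
for n in ["scene","side"]:
    F[n]=grab_frame(n); m=masks_of(n,"handle_grip"); print([ (x["conf"],x["centre"]) for x in m])
    u,v={"scene":(305,185),"side":(335,245)}[n]
    im=F[n]["pixels"][v-55:v+55,u-73:u+73,::-1]
    cv2.imwrite(f"pics/f_{n}.png",cv2.resize(im,None,fx=5.4,fy=5.4,interpolation=cv2.INTER_CUBIC))
p=np.load("pose.npy")
print(delta([521,14.3,158.6-19]),delta([521,14.3,210]))
E
```

```text
clock: 9.55
eef_pos: [577.5, -170.2, 226.9]
tcp_rot: [3.138, 0.002, 1.808]
contact_force: [0.0, 0.0, -0.4]
opening: -0.002
[(0.63, [183.8, 329.1])]
[(0.43, [198.9, 310.5])]
[191.4  -9.6  83.7] [191.5  -9.7  13.3]
```

View pics/f_side.png

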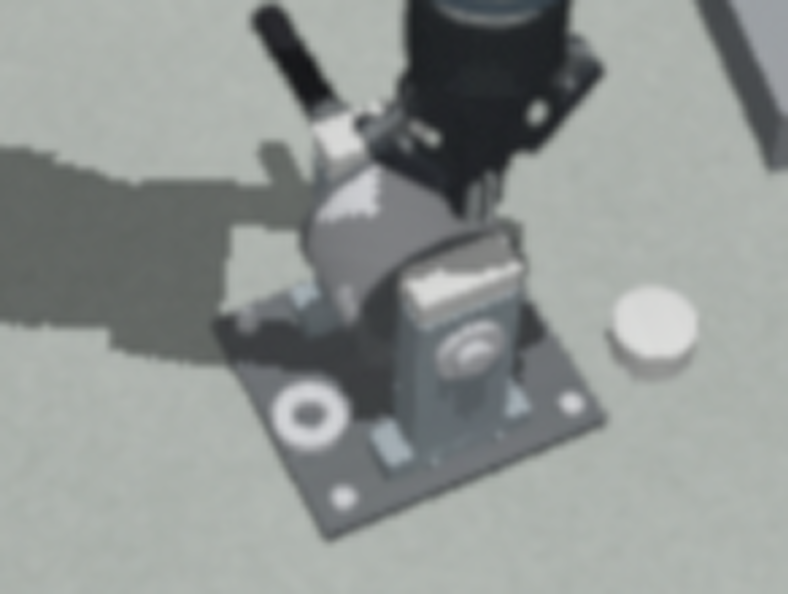

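View pics/f_scene.png

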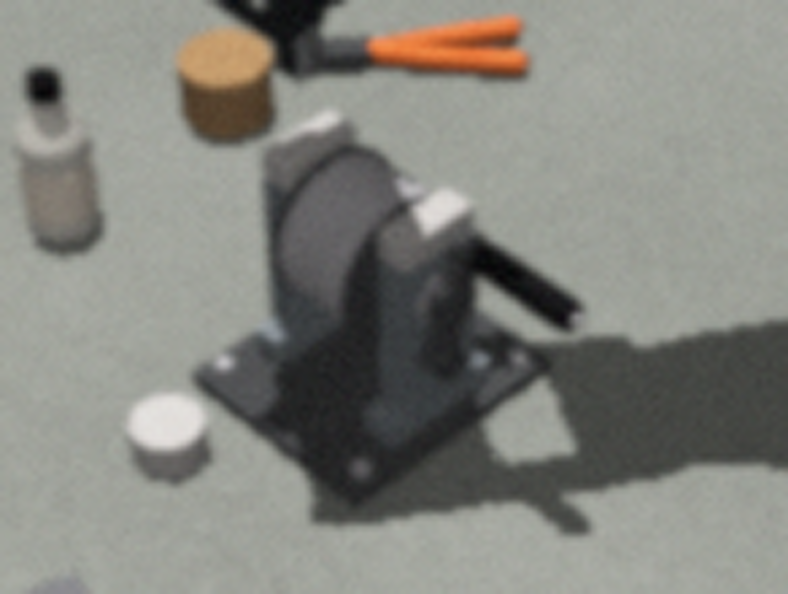

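```bash
python3 -m inch '[{"gripper":0.06,"tx":0.04,"ty":-0.0022,"tz":0,"spin":0},{"gripper":0.06,"tx":0.04,"ty":-0.0022,"tz":0,"spin":0},{"gripper":0.06,"tx":0.04,"ty":-0.0022,"tz":0,"spin":0},{"gripper":0.06,"tx":0.04,"ty":-0.0022,"tz":0,"spin":0},{"gripper":0.06,"tx":0.0315,"ty":-0.0022,"tz":0,"spin":0},{"gripper":0.06,"tx":0,"ty":0.0,"tz":0,"spin":0},{"gripper":0.06,"tx":0,"ty":0,"tz":0,"spin":0},{"gripper":0.06,"tx":0,"ty":0,"tz":0,"spin":0}]' 30
python3 - <<'E'
from h import *
from fit import W
p=np.load("pose.npy"); f=grab_frame("wrist"); im=f["pixels"][:,:,::-1].copy()
for l in [(-90,80,12),(90,80,12)]+[(40*np.sin(p[5]),y,120+40*np.cos(p[5])) for y in (100,138,166)]:
    q=proj(f,W(p,l))[0]; cv2.circle(im,(int(q[0]),int(q[1])),2,(0,0,255),-1)
cv2.imwrite("pics/g.png",im); print(sense()["opening"],delta([521,14.3,139.6]))
E
```

```text
clock: 10.55
eef_pos: [520.4, 13.2, 223.8]
tcp_rot: [-3.141, 0.0, 1.807]
contact_force: [-0.1, 0.1, 0.8]
opening: 0.7
0.7028939645857508 [ 1.3  0.8 84.4]
```

View pics/g.png

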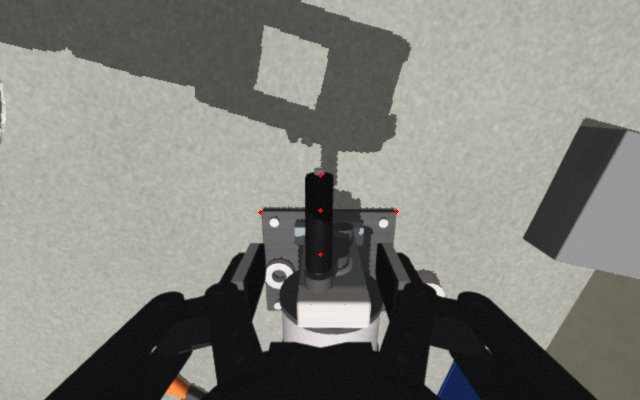

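```bash
python3 -m inch '[{"gripper":0.06,"tx":0.001,"ty":0,"tz":0.02,"spin":0},{"gripper":0.06,"tx":0,"ty":0,"tz":0.02,"spin":0},{"gripper":0.06,"tx":0,"ty":0,"tz":0.02,"spin":0},{"gripper":0.06,"tx":0,"ty":0,"tz":0.017,"spin":0},{"gripper":0.06,"tx":0,"ty":0,"tz":0.007,"spin":0},{"gripper":0.06,"tx":0,"ty":0.0,"tz":0,"spin":0},{"gripper":0.06,"tx":0,"ty":0,"tz":0,"spin":0},{"gripper":0.06,"tx":0,"ty":0,"tz":0,"spin":0}]' 30
python3 - <<'E'
from h import *
print(sense()["contact_force"],delta([521,14.3,139.6]))
f=grab_frame("side"); cv2.imwrite("pics/g2.png",cv2.resize(f["pixels"][130:270,250:430,::-1],None,fx=4,fy=4))
E
```

```text
clock: 11.5
eef_pos: [520.8, 14.7, 141.2]
tcp_rot: [3.14, 0.0, 1.807]
contact_force: [-0.5, 0.4, -0.1]
opening: 0.701
[-0.45537614  0.43255392 -0.1303669 ] [-0.4  0.1  1.6]
```

View pics/g2.png

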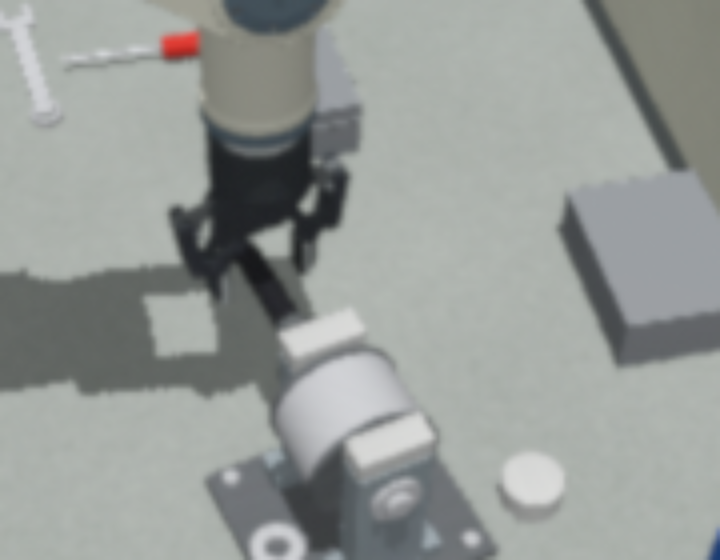

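```bash
python3 -m inch '[{"gripper":0,"tx":0,"ty":0,"tz":0,"spin":0},{"gripper":0,"tx":0,"ty":0,"tz":0,"spin":0},{"gripper":0,"tx":0,"ty":0,"tz":0,"spin":0},{"gripper":0,"tx":0,"ty":0,"tz":0,"spin":0},{"gripper":0,"tx":0,"ty":0,"tz":0,"spin":0},{"gripper":0,"tx":0,"ty":0,"tz":0,"spin":0},{"gripper":0,"tx":0,"ty":0,"tz":0,"spin":0},{"gripper":0,"tx":0,"ty":0,"tz":0,"spin":0}]' 60
python3 - <<'E'
from h import *
s=sense();print(s["contact_force"],s["wrist_torque"],delta([521,14.3,139.6]),s["opening"]*85.4)
E
```

```text
clock: 12.35
eef_pos: [519.8, 14.8, 140.7]
tcp_rot: [-3.141, -0.0, 1.808]
contact_force: [-3.0, -0.1, 5.1]
opening: 0.239
[-2.97294052 -0.08583112  5.08066153] [-0.03115435  0.39936255 -0.09655883] [-0.7  1.   1.1] 20.450586873237384
```

```bash
cat > circ.py <<'E'
import sys
from h import *
# circ.py th0_deg dth_deg : print rows ty,tz mm ; logs
def loc(s):
    p=np.load("pose.npy"); d=s["eef_pos"][:2]-p[:2]; c,q=np.cos(p[2]),np.sin(p[2])
    F=s["contact_force"]
    return c*d[0]+q*d[1],-q*d[0]+c*d[1],s["eef_pos"][2]+19-120,c*F[0]+q*F[1],-q*F[0]+c*F[1],F[2]
if __name__=="__main__":
    s=sense(); l=loc(s); open("log.txt","a").write(" ".join(f"{v:.3f}" for v in (s["clock"],*l))+"\n")
    th=np.degrees(np.arctan2(l[0],l[2])); print("clock %.2f"%s["clock"],"x,y,z,Fx,Fy,Fz",np.round(l,2),"th %.1f r %.1f"%(th,np.hypot(l[0],l[2])), "open",round(s["opening"],3))
    t=np.radians(np.arange(9)*float(sys.argv[2])/8+float(sys.argv[1]))
    a=np.round(40*np.sin(t),1);b=np.round(40*np.cos(t),1)
    print([(round(x,1),round(y,1)) for x,y in zip(np.diff(a),-np.diff(b))])
E
python3 circ.py -15 30; python3 circ.py 15 30|tail -1;python3 circ.py 45 30|tail -1;python3 circ.py 75 30|tail -1;python3 circ.py 105 30|tail -1;python3 circ.py 135 30|tail -1
```

```text
clock 12.35 x,y,z,Fx,Fy,Fz [-11.63 138.74  39.68  -2.91   0.62   5.08] th -16.3 r 41.3 open 0.239
[(np.float64(2.6), np.float64(-0.6)), (np.float64(2.6), np.float64(-0.5)), (np.float64(2.6), np.float64(-0.2)), (np.float64(2.6), np.float64(-0.1)), (np.float64(2.6), np.float64(0.1)), (np.float64(2.6), np.float64(0.2)), (np.float64(2.6), np.float64(0.5)), (np.float64(2.6), np.float64(0.6))]
[(np.float64(2.5), np.float64(0.7)), (np.float64(2.4), np.float64(0.9)), (np.float64(2.4), np.float64(1.1)), (np.float64(2.3), np.float64(1.3)), (np.float64(2.2), np.float64(1.3)), (np.float64(2.2), np.float64(1.6)), (np.float64(2.0), np.float64(1.6)), (np.float64(1.9), np.float64(1.8))]
[(np.float64(1.8), np.float64(1.9)), (np.float64(1.6), np.float64(2.0)), (np.float64(1.6), np.float64(2.2)), (np.float64(1.3), np.float64(2.2)), (np.float64(1.3), np.float64(2.3)), (np.float64(1.1), np.float64(2.4)), (np.float64(0.9), np.float64(2.4)), (np.float64(0.7), np.float64(2.5))]
[(np.float64(0.6), np.float64(2.6)), (np.float64(0.5), np.float64(2.6)), (np.float64(0.2), np.float64(2.6)), (np.float64(0.1), np.float64(2.6)), (np.float64(-0.1), np.float64(2.6)), (np.float64(-0.2), np.float64(2.6)), (np.float64(-0.5), np.float64(2.6)), (np.float64(-0.6), np.float64(2.6))]
[(np.float64(-0.7), np.float64(2.5)), (np.float64(-0.9), np.float64(2.4)), (np.float64(-1.1), np.float64(2.4)), (np.float64(-1.3), np.float64(2.3)), (np.float64(-1.3), np.float64(2.2)), (np.float64(-1.6), np.float64(2.2)), (np.float64(-1.6), np.float64(2.0)), (np.float64(-1.8), np.float64(1.9))]
[(np.float64(-1.9), np.float64(1.8)), (np.float64(-2.0), np.float64(1.6)), (np.float64(-2.2), np.float64(1.6)), (np.float64(-2.2), np.float64(1.3)), (np.float64(-2.3), np.float64(1.3)), (np.float64(-2.4), np.float64(1.1)), (np.float64(-2.4), np.float64(0.9)), (np.float64(-2.5), np.float64(0.7))]
```

```bash
rm log.txt; python3 -m inch '[{"gripper":0,"tx":0,"ty":0.0026,"tz":-0.0006,"spin":0},{"gripper":0,"tx":0,"ty":0.0026,"tz":-0.0005,"spin":0},{"gripper":0,"tx":0,"ty":0.0026,"tz":-0.0002,"spin":0},{"gripper":0,"tx":0,"ty":0.0026,"tz":-0.0001,"spin":0},{"gripper":0,"tx":0,"ty":0.0026,"tz":0.0001,"spin":0},{"gripper":0,"tx":0,"ty":0.0026,"tz":0.0002,"spin":0},{"gripper":0,"tx":0,"ty":0.0026,"tz":0.0005,"spin":0},{"gripper":0,"tx":0,"ty":0.0026,"tz":0.0006,"spin":0}]' 60
python3 circ.py 15 30
```

```text
clock: 13.15
eef_pos: [540.9, 19.7, 141.0]
tcp_rot: [3.14, 0.0, 1.808]
contact_force: [-0.9, -0.8, 4.5]
opening: 0.238
clock 13.15 x,y,z,Fx,Fy,Fz [  9.99 138.53  39.99  -1.05  -0.56   4.53] th 14.0 r 41.2 open 0.238
[(np.float64(2.5), np.float64(0.7)), (np.float64(2.4), np.float64(0.9)), (np.float64(2.4), np.float64(1.1)), (np.float64(2.3), np.float64(1.3)), (np.float64(2.2), np.float64(1.3)), (np.float64(2.2), np.float64(1.6)), (np.float64(2.0), np.float64(1.6)), (np.float64(1.9), np.float64(1.8))]
```

```bash
python3 -m inch '[{"gripper":0,"tx":0,"ty":0.0025,"tz":0.0007,"spin":0},{"gripper":0,"tx":0,"ty":0.0024,"tz":0.0009,"spin":0},{"gripper":0,"tx":0,"ty":0.0024,"tz":0.0011,"spin":0},{"gripper":0,"tx":0,"ty":0.0023,"tz":0.0013,"spin":0},{"gripper":0,"tx":0,"ty":0.0022,"tz":0.0013,"spin":0},{"gripper":0,"tx":0,"ty":0.0022,"tz":0.0016,"spin":0},{"gripper":0,"tx":0,"ty":0.0020,"tz":0.0016,"spin":0},{"gripper":0,"tx":0,"ty":0.0019,"tz":0.0018,"spin":0}]' 60
python3 circ.py 45 30 | head -1
python3 -m inch '[{"gripper":0,"tx":0,"ty":0.0018,"tz":0.0019,"spin":0},{"gripper":0,"tx":0,"ty":0.0016,"tz":0.0020,"spin":0},{"gripper":0,"tx":0,"ty":0.0016,"tz":0.0022,"spin":0},{"gripper":0,"tx":0,"ty":0.0013,"tz":0.0022,"spin":0},{"gripper":0,"tx":0,"ty":0.0013,"tz":0.0023,"spin":0},{"gripper":0,"tx":0,"ty":0.0011,"tz":0.0024,"spin":0},{"gripper":0,"tx":0,"ty":0.0009,"tz":0.0024,"spin":0},{"gripper":0,"tx":0,"ty":0.0007,"tz":0.0025,"spin":0}]' 60
python3 circ.py 75 30 | head -1
```

```text
clock: 13.95
eef_pos: [558.7, 23.8, 130.3]
tcp_rot: [3.14, 0.001, 1.808]
contact_force: [3.0, -1.9, 4.9]
opening: 0.236
clock 13.95 x,y,z,Fx,Fy,Fz [ 28.31 138.39  29.25   2.48  -2.6    4.89] th 44.1 r 40.7 open 0.236
clock: 14.75
eef_pos: [568.6, 26.2, 112.0]
tcp_rot: [3.14, 0.001, 1.808]
contact_force: [5.5, -2.6, 1.9]
opening: 0.236
clock 14.75 x,y,z,Fx,Fy,Fz [ 38.48 138.31  10.97   4.77  -3.81   1.9 ] th 74.1 r 40.0 open 0.236
```

```bash
python3 -m inch '[{"gripper":0,"tx":0,"ty":0.0006,"tz":0.0026,"spin":0},{"gripper":0,"tx":0,"ty":0.0005,"tz":0.0026,"spin":0},{"gripper":0,"tx":0,"ty":0.0002,"tz":0.0026,"spin":0},{"gripper":0,"tx":0,"ty":0.0001,"tz":0.0026,"spin":0},{"gripper":0,"tx":0,"ty":-0.0001,"tz":0.0026,"spin":0},{"gripper":0,"tx":0,"ty":-0.0002,"tz":0.0026,"spin":0},{"gripper":0,"tx":0,"ty":-0.0005,"tz":0.0026,"spin":0},{"gripper":0,"tx":0,"ty":-0.0006,"tz":0.0026,"spin":0}]' 60
python3 circ.py 45 30 | head -1
python3 -m inch '[{"gripper":0,"tx":0,"ty":-0.0007,"tz":0.0025,"spin":0},{"gripper":0,"tx":0,"ty":-0.0009,"tz":0.0024,"spin":0},{"gripper":0,"tx":0,"ty":-0.0011,"tz":0.0024,"spin":0},{"gripper":0,"tx":0,"ty":-0.0013,"tz":0.0023,"spin":0},{"gripper":0,"tx":0,"ty":-0.0013,"tz":0.0022,"spin":0},{"gripper":0,"tx":0,"ty":-0.0016,"tz":0.0022,"spin":0},{"gripper":0,"tx":0,"ty":-0.0016,"tz":0.0020,"spin":0},{"gripper":0,"tx":0,"ty":-0.0018,"tz":0.0019,"spin":0}]' 60
python3 circ.py 75 30 | head -1
```

```text
clock: 15.55
eef_pos: [568.1, 26.0, 90.8]
tcp_rot: [3.141, 0.001, 1.808]
contact_force: [5.1, -2.3, -0.9]
opening: 0.235
clock 15.55 x,y,z,Fx,Fy,Fz [ 37.92 138.3  -10.17   4.42  -3.42  -0.85] th 105.0 r 39.3 open 0.235
clock: 16.35
eef_pos: [557.0, 23.5, 72.8]
tcp_rot: [-3.14, 0.0, 1.808]
contact_force: [1.3, -4.1, 3.6]
opening: 0.234
clock 16.35 x,y,z,Fx,Fy,Fz [ 26.56 138.45 -28.21   0.3   -4.32   3.56] th 136.7 r 38.7 open 0.234
```

```bash
python3 -m inch '[{"gripper":0,"tx":0,"ty":-0.0019,"tz":0.0018,"spin":0},{"gripper":0,"tx":0,"ty":-0.0020,"tz":0.0016,"spin":0},{"gripper":0,"tx":0,"ty":-0.0022,"tz":0.0016,"spin":0},{"gripper":0,"tx":0,"ty":-0.0022,"tz":0.0013,"spin":0},{"gripper":0,"tx":0,"ty":-0.0023,"tz":0.0013,"spin":0},{"gripper":0,"tx":0,"ty":-0.0024,"tz":0.0011,"spin":0},{"gripper":0,"tx":0,"ty":-0.0024,"tz":0.0009,"spin":0},{"gripper":0,"tx":0,"ty":-0.0025,"tz":0.0007,"spin":0}]' 60
python3 circ.py 45 30 | head -1
python3 -m inch '[{"gripper":0,"tx":0,"ty":-0.0026,"tz":0.0006,"spin":0},{"gripper":0,"tx":0,"ty":-0.0026,"tz":0.0005,"spin":0},{"gripper":0,"tx":0,"ty":-0.0026,"tz":0.0002,"spin":0},{"gripper":0,"tx":0,"ty":-0.0026,"tz":0.0001,"spin":0},{"gripper":0,"tx":0,"ty":-0.0026,"tz":-0.0001,"spin":0},{"gripper":0,"tx":0,"ty":-0.0026,"tz":-0.0002,"spin":0},{"gripper":0,"tx":0,"ty":-0.0026,"tz":-0.0005,"spin":0},{"gripper":0,"tx":0,"ty":-0.0026,"tz":-0.0006,"spin":0}]' 60
python3 circ.py 75 30 | head -1
```

```text
clock: 17.15
eef_pos: [540.6, 19.6, 63.6]
tcp_rot: [3.141, 0.0, 1.808]
contact_force: [2.3, -3.9, 9.0]
opening: 0.238
clock 17.15 x,y,z,Fx,Fy,Fz [  9.72 138.54 -37.44   1.32  -4.29   8.98] th 165.5 r 38.7 open 0.238
clock: 17.95
eef_pos: [521.5, 15.2, 63.6]
tcp_rot: [3.138, 0.0, 1.807]
contact_force: [6.5, 0.9, 4.1]
opening: 0.237
clock 17.95 x,y,z,Fx,Fy,Fz [ -9.95 138.74 -37.44   6.58  -0.62   4.1 ] th -165.1 r 38.7 open 0.237
```

```bash
python3 -m inch '[{"gripper":0,"tx":0,"ty":-0.0025,"tz":-0.0007,"spin":0},{"gripper":0,"tx":0,"ty":-0.0024,"tz":-0.0009,"spin":0},{"gripper":0,"tx":0,"ty":-0.0024,"tz":-0.0011,"spin":0},{"gripper":0,"tx":0,"ty":-0.0023,"tz":-0.0013,"spin":0},{"gripper":0,"tx":0,"ty":-0.0022,"tz":-0.0013,"spin":0},{"gripper":0,"tx":0,"ty":-0.0022,"tz":-0.0016,"spin":0},{"gripper":0,"tx":0,"ty":-0.0020,"tz":-0.0016,"spin":0},{"gripper":0,"tx":0,"ty":-0.0019,"tz":-0.0018,"spin":0}]' 60
python3 circ.py 45 30 | head -1
python3 -m inch '[{"gripper":0,"tx":0,"ty":-0.0018,"tz":-0.0019,"spin":0},{"gripper":0,"tx":0,"ty":-0.0016,"tz":-0.0020,"spin":0},{"gripper":0,"tx":0,"ty":-0.0016,"tz":-0.0022,"spin":0},{"gripper":0,"tx":0,"ty":-0.0013,"tz":-0.0022,"spin":0},{"gripper":0,"tx":0,"ty":-0.0013,"tz":-0.0023,"spin":0},{"gripper":0,"tx":0,"ty":-0.0011,"tz":-0.0024,"spin":0},{"gripper":0,"tx":0,"ty":-0.0009,"tz":-0.0024,"spin":0},{"gripper":0,"tx":0,"ty":-0.0007,"tz":-0.0025,"spin":0}]' 60
python3 circ.py 75 30 | head -1
```

```text
clock: 18.75
eef_pos: [503.9, 11.1, 73.5]
tcp_rot: [3.139, -0.0, 1.807]
contact_force: [7.2, 0.4, -2.1]
opening: 0.236
clock 18.75 x,y,z,Fx,Fy,Fz [-28.   138.89 -27.46   7.13  -1.27  -2.1 ] th -134.4 r 39.2 open 0.236
clock: 19.55
eef_pos: [493.4, 8.6, 91.1]
tcp_rot: [3.14, -0.0, 1.808]
contact_force: [6.8, -0.5, -5.3]
opening: 0.234
clock 19.55 x,y,z,Fx,Fy,Fz [-38.76 138.99  -9.88   6.46  -2.1   -5.33] th -104.3 r 40.0 open 0.234
```

```bash
python3 -m inch '[{"gripper":0,"tx":0,"ty":-0.0006,"tz":-0.0026,"spin":0},{"gripper":0,"tx":0,"ty":-0.0005,"tz":-0.0026,"spin":0},{"gripper":0,"tx":0,"ty":-0.0002,"tz":-0.0026,"spin":0},{"gripper":0,"tx":0,"ty":-0.0001,"tz":-0.0026,"spin":0},{"gripper":0,"tx":0,"ty":0.0001,"tz":-0.0026,"spin":0},{"gripper":0,"tx":0,"ty":0.0002,"tz":-0.0026,"spin":0},{"gripper":0,"tx":0,"ty":0.0005,"tz":-0.0026,"spin":0},{"gripper":0,"tx":0,"ty":0.0006,"tz":-0.0026,"spin":0}]' 60
python3 circ.py 45 30 | head -1
python3 -m inch '[{"gripper":0,"tx":0,"ty":0.0007,"tz":-0.0025,"spin":0},{"gripper":0,"tx":0,"ty":0.0009,"tz":-0.0024,"spin":0},{"gripper":0,"tx":0,"ty":0.0011,"tz":-0.0024,"spin":0},{"gripper":0,"tx":0,"ty":0.0013,"tz":-0.0023,"spin":0},{"gripper":0,"tx":0,"ty":0.0013,"tz":-0.0022,"spin":0},{"gripper":0,"tx":0,"ty":0.0016,"tz":-0.0022,"spin":0},{"gripper":0,"tx":0,"ty":0.0016,"tz":-0.0020,"spin":0},{"gripper":0,"tx":0,"ty":0.0018,"tz":-0.0019,"spin":0}]' 60
python3 circ.py 75 30 | head -1
python3 -m inch '[{"gripper":0,"tx":0,"ty":0.0019,"tz":-0.0018,"spin":0},{"gripper":0,"tx":0,"ty":0.0020,"tz":-0.0016,"spin":0},{"gripper":0,"tx":0,"ty":0.0022,"tz":-0.0016,"spin":0},{"gripper":0,"tx":0,"ty":0.0022,"tz":-0.0013,"spin":0},{"gripper":0,"tx":0,"ty":0.0023,"tz":-0.0013,"spin":0},{"gripper":0,"tx":0,"ty":0.0024,"tz":-0.0011,"spin":0},{"gripper":0,"tx":0,"ty":0.0024,"tz":-0.0009,"spin":0},{"gripper":0,"tx":0,"ty":0.0025,"tz":-0.0007,"spin":0}]' 60
python3 circ.py 75 30 | head -1
```

```text
clock: 20.35
eef_pos: [492.8, 8.5, 111.5]
tcp_rot: [3.141, -0.0, 1.808]
contact_force: [6.4, -1.6, -7.5]
opening: 0.24
clock 20.35 x,y,z,Fx,Fy,Fz [-39.38 139.    10.49   5.85  -3.11  -7.53] th -75.1 r 40.8 open 0.24
clock: 21.15
eef_pos: [501.3, 10.5, 128.8]
tcp_rot: [-3.139, -0.0, 1.808]
contact_force: [1.9, -4.6, -8.8]
opening: 0.236
clock 21.15 x,y,z,Fx,Fy,Fz [-30.62 138.96  27.77   0.73  -4.89  -8.79] th -47.8 r 41.3 open 0.236
clock: 21.95
eef_pos: [520.1, 14.9, 140.8]
tcp_rot: [-3.141, -0.0, 1.808]
contact_force: [-3.4, -4.1, 1.3]
opening: 0.229
clock 21.95 x,y,z,Fx,Fy,Fz [-11.39 138.77  39.81  -4.27  -3.21   1.32] th -16.0 r 41.4 open 0.229
```

```bash
cat > an.py <<'E'
import numpy as np
from scipy.optimize import least_squares
L=np.loadtxt("log.txt"); x,z,Fx,Fz=L[:,1],L[:,3],L[:,4],L[:,6]
c=least_squares(lambda p:np.hypot(x-p[0],z-p[1])-40,[0,0]); cx,cz=c.x; print("centre",c.x.round(2),c.fun.round(2))
th=np.arctan2(x-cx,z-cz); d=np.sign(L[:,0]*0+1) if L.shape[1]<8 else L[:,7]
tau=-(Fx*np.cos(th)-Fz*np.sin(th))*.04; rad=Fx*np.sin(th)+Fz*np.cos(th)
sg=np.where(L[:,0]<float(open("trev").read()),1,-1)
def fit(idx):
    A=np.stack([sg,-np.sin(th),-np.cos(th)],1)[idx]; k,r,_,_=np.linalg.lstsq(A,tau[idx],rcond=None)
    phi=np.arctan2(k[2],k[1]); print("D %.3f M %.3f phi %.1f target th %.1f rms %.3f"%(k[0],np.hypot(*k[1:]),np.degrees(phi),(180-np.degrees(phi)+180)%360-180,np.std(tau[idx]-A@k)))
    return k
k=fit(slice(None)); 
for a,b,r in zip(np.degrees(th),tau,rad): print("%.0f %.3f rad %.1f"%(a,b,r))
n=len(th)
if n>4:
    print("jackknife"); [fit(np.arange(n)!=i) for i in range(0,n,2)]
# fixed-D / fixed force-bias alternatives
g=least_squares(lambda q:tau-(sg*.14-q[0]*np.sin(th+q[1])),[.12,np.arctan2(k[2],k[1])]); print("fixD",g.x[0],np.degrees(np.pi-g.x[1]))
E
echo 1000 > trev; python3 an.py
```

```text
centre [-0.39  1.38] [-0.02 -0.    0.03  0.01  0.02  0.12 -0.02 -0.07 -0.01  0.04  0.14 -0.03]
D 0.153 M 0.124 phi 12.9 target th 167.1 rms 0.015
15 0.088 rad 4.1
46 0.071 rad 5.2
76 0.028 rad 5.1
107 0.019 rad 4.5
138 0.105 rad -2.4
165 0.142 rad -8.4
-166 0.216 rad -5.6
-136 0.264 rad -3.4
-106 0.277 rad -4.7
-77 0.240 rad -7.4
-49 0.245 rad -6.3
-16 0.150 rad 2.4
jackknife
D 0.153 M 0.123 phi 12.2 target th 167.8 rms 0.016
D 0.153 M 0.124 phi 12.9 target th 167.1 rms 0.016
D 0.151 M 0.125 phi 11.7 target th 168.3 rms 0.015
D 0.152 M 0.123 phi 12.1 target th 167.9 rms 0.016
D 0.153 M 0.124 phi 12.9 target th 167.1 rms 0.016
D 0.150 M 0.121 phi 14.6 target th 165.4 rms 0.014
fixD 0.12423592594596541 166.92409113959053
```

```bash
echo 22 > trev
python3 -m inch '[{"gripper":0,"tx":0,"ty":-0.0025,"tz":0.0007,"spin":0},{"gripper":0,"tx":0,"ty":-0.0024,"tz":0.0009,"spin":0},{"gripper":0,"tx":0,"ty":-0.0024,"tz":0.0011,"spin":0},{"gripper":0,"tx":0,"ty":-0.0023,"tz":0.0013,"spin":0},{"gripper":0,"tx":0,"ty":-0.0022,"tz":0.0013,"spin":0},{"gripper":0,"tx":0,"ty":-0.0022,"tz":0.0016,"spin":0},{"gripper":0,"tx":0,"ty":-0.0020,"tz":0.0016,"spin":0},{"gripper":0,"tx":0,"ty":-0.0019,"tz":0.0018,"spin":0}]' 60
python3 circ.py 45 30 | head -1
python3 -m inch '[{"gripper":0,"tx":0,"ty":-0.0018,"tz":0.0019,"spin":0},{"gripper":0,"tx":0,"ty":-0.0016,"tz":0.0020,"spin":0},{"gripper":0,"tx":0,"ty":-0.0016,"tz":0.0022,"spin":0},{"gripper":0,"tx":0,"ty":-0.0013,"tz":0.0022,"spin":0},{"gripper":0,"tx":0,"ty":-0.0013,"tz":0.0023,"spin":0},{"gripper":0,"tx":0,"ty":-0.0011,"tz":0.0024,"spin":0},{"gripper":0,"tx":0,"ty":-0.0009,"tz":0.0024,"spin":0},{"gripper":0,"tx":0,"ty":-0.0007,"tz":0.0025,"spin":0}]' 60
python3 circ.py 75 30 | head -1
python3 -m inch '[{"gripper":0,"tx":0,"ty":-0.0006,"tz":0.0026,"spin":0},{"gripper":0,"tx":0,"ty":-0.0005,"tz":0.0026,"spin":0},{"gripper":0,"tx":0,"ty":-0.0002,"tz":0.0026,"spin":0},{"gripper":0,"tx":0,"ty":-0.0001,"tz":0.0026,"spin":0},{"gripper":0,"tx":0,"ty":0.0001,"tz":0.0026,"spin":0},{"gripper":0,"tx":0,"ty":0.0002,"tz":0.0026,"spin":0},{"gripper":0,"tx":0,"ty":0.0005,"tz":0.0026,"spin":0},{"gripper":0,"tx":0,"ty":0.0006,"tz":0.0026,"spin":0}]' 60
python3 circ.py 75 30 | head -1
```

```text
clock: 22.75
eef_pos: [502.3, 10.7, 129.7]
tcp_rot: [-3.141, -0.0, 1.808]
contact_force: [1.0, 2.1, 1.0]
opening: 0.235
clock 22.75 x,y,z,Fx,Fy,Fz [-29.64 138.88  28.65   1.49   1.75   1.02] th -46.0 r 41.2 open 0.235
clock: 23.55
eef_pos: [493.0, 8.5, 112.0]
tcp_rot: [3.141, -0.0, 1.807]
contact_force: [3.7, 4.7, 0.3]
opening: 0.239
clock 23.55 x,y,z,Fx,Fy,Fz [-39.19 138.91  11.01   4.72   3.72   0.26] th -74.3 r 40.7 open 0.239
clock: 24.35
eef_pos: [493.4, 8.5, 91.4]
tcp_rot: [3.14, -0.0, 1.808]
contact_force: [2.6, 5.8, 1.8]
opening: 0.237
clock 24.35 x,y,z,Fx,Fy,Fz [-38.82 138.9   -9.62   3.93   5.02   1.79] th -103.9 r 40.0 open 0.237
```

```bash

python3 -m inch '[{"gripper":0,"tx":0,"ty":0.0007,"tz":0.0025,"spin":0},{"gripper":0,"tx":0,"ty":0.0009,"tz":0.0024,"spin":0},{"gripper":0,"tx":0,"ty":0.0011,"tz":0.0024,"spin":0},{"gripper":0,"tx":0,"ty":0.0013,"tz":0.0023,"spin":0},{"gripper":0,"tx":0,"ty":0.0013,"tz":0.0022,"spin":0},{"gripper":0,"tx":0,"ty":0.0016,"tz":0.0022,"spin":0},{"gripper":0,"tx":0,"ty":0.0016,"tz":0.0020,"spin":0},{"gripper":0,"tx":0,"ty":0.0018,"tz":0.0019,"spin":0}]' 60
python3 circ.py 75 30 | head -1
python3 -m inch '[{"gripper":0,"tx":0,"ty":0.0019,"tz":0.0018,"spin":0},{"gripper":0,"tx":0,"ty":0.0020,"tz":0.0016,"spin":0},{"gripper":0,"tx":0,"ty":0.0022,"tz":0.0016,"spin":0},{"gripper":0,"tx":0,"ty":0.0022,"tz":0.0013,"spin":0},{"gripper":0,"tx":0,"ty":0.0023,"tz":0.0013,"spin":0},{"gripper":0,"tx":0,"ty":0.0024,"tz":0.0011,"spin":0},{"gripper":0,"tx":0,"ty":0.0024,"tz":0.0009,"spin":0},{"gripper":0,"tx":0,"ty":0.0025,"tz":0.0007,"spin":0}]' 60
python3 circ.py 75 30 | head -1; python3 an.py | head -22; tail -1 log.txt
```

```text
clock: 25.15
eef_pos: [503.6, 10.9, 73.7]
tcp_rot: [3.14, 0.0, 1.808]
contact_force: [2.8, 5.3, 5.4]
opening: 0.233
clock 25.15 x,y,z,Fx,Fy,Fz [-28.36 138.81 -27.26   3.99   4.46   5.45] th -133.9 r 39.3 open 0.233
clock: 25.95
eef_pos: [520.6, 14.9, 63.7]
tcp_rot: [3.141, 0.0, 1.808]
contact_force: [0.1, 3.1, 9.1]
opening: 0.237
clock 25.95 x,y,z,Fx,Fy,Fz [-10.86 138.66 -37.34   0.86   2.95   9.14] th -163.8 r 38.9 open 0.237
centre [-0.39  1.36] [-0.    0.01  0.03  0.01  0.    0.1  -0.03 -0.08 -0.01  0.05  0.15 -0.01
  0.   -0.02 -0.02  0.02  0.09]
D 0.150 M 0.125 phi 14.6 target th 165.4 rms 0.015
15 0.088 rad 4.1
46 0.071 rad 5.2
76 0.028 rad 5.1
107 0.018 rad 4.5
138 0.105 rad -2.4
165 0.142 rad -8.4
-166 0.216 rad -5.6
-136 0.264 rad -3.4
-106 0.277 rad -4.7
-77 0.240 rad -7.4
-49 0.245 rad -6.3
-16 0.150 rad 2.4
-47 -0.070 rad -0.4
-76 -0.056 rad -4.5
-106 -0.026 rad -4.3
-136 -0.038 rad -6.7
-165 -0.062 rad -9.0
jackknife
D 0.150 M 0.125 phi 14.5 target th 165.5 rms 0.015
25.950 -10.855 138.659 -37.336 0.860 2.952 9.142
```

```bash

python3 -m inch '[{"gripper":0,"tx":0,"ty":0.0026,"tz":0.0006,"spin":0},{"gripper":0,"tx":0,"ty":0.0026,"tz":0.0005,"spin":0},{"gripper":0,"tx":0,"ty":0.0026,"tz":0.0002,"spin":0},{"gripper":0,"tx":0,"ty":0.0026,"tz":0.0001,"spin":0},{"gripper":0,"tx":0,"ty":0.0026,"tz":-0.0001,"spin":0},{"gripper":0,"tx":0,"ty":0.0026,"tz":-0.0002,"spin":0},{"gripper":0,"tx":0,"ty":0.0026,"tz":-0.0005,"spin":0},{"gripper":0,"tx":0,"ty":0.002,"tz":-0.0005,"spin":0}]' 60
python3 circ.py 75 30 | head -1;python3 an.py | head -3
python3 -m inch '[{"gripper":0,"tx":0,"ty":0,"tz":0,"spin":0},{"gripper":0,"tx":0,"ty":0,"tz":0,"spin":0},{"gripper":0,"tx":0,"ty":0,"tz":0,"spin":0},{"gripper":0,"tx":0,"ty":0,"tz":0,"spin":0},{"gripper":0,"tx":0,"ty":0,"tz":0,"spin":0},{"gripper":0,"tx":0,"ty":0,"tz":0,"spin":0},{"gripper":0,"tx":0,"ty":0,"tz":0,"spin":0},{"gripper":0,"tx":0,"ty":0,"tz":0,"spin":0}]' 60
cp log.txt log_fit.txt
python3 - <<'E'
from h import *
from circ import loc
s=sense(); l=loc(s); print(np.round(l,2),"th",np.degrees(np.arctan2(l[0]+.39,l[2]-1.37)),s["qvel"].round(4),s["opening"])
f=grab_frame("side"); cv2.imwrite("pics/h_side.png",cv2.resize(f["pixels"][130:270,250:430,::-1],None,fx=4,fy=4))
f=grab_frame("scene"); cv2.imwrite("pics/h_scene.png",cv2.resize(f["pixels"][100:260,200:400,::-1],None,fx=4,fy=3.75))
E
```

```text
clock: 26.75
eef_pos: [538.2, 19.0, 63.0]
tcp_rot: [-3.138, 0.0, 1.808]
contact_force: [-4.9, -1.0, 8.8]
opening: 0.239
clock 26.75 x,y,z,Fx,Fy,Fz [  7.23 138.53 -38.    -4.96   0.17   8.81] th 169.2 r 38.7 open 0.239
centre [-0.38  1.35] [ 0.    0.02  0.03  0.   -0.    0.09 -0.04 -0.09 -0.02  0.05  0.15  0.
  0.01 -0.01 -0.02  0.02  0.08  0.08]
D 0.149 M 0.125 phi 15.3 target th 164.7 rms 0.015
clock: 27.55
eef_pos: [538.5, 19.1, 63.1]
tcp_rot: [-3.139, 0.0, 1.808]
contact_force: [-3.9, 0.2, 8.1]
opening: 0.233
[  7.55 138.51 -37.94  -3.74   1.09   8.09] th 168.58726686960503 [-0.0006  0.     -0.0016 -0.0004 -0.0004  0.0004] 0.23325045899588528
```

View pics/h_side.png

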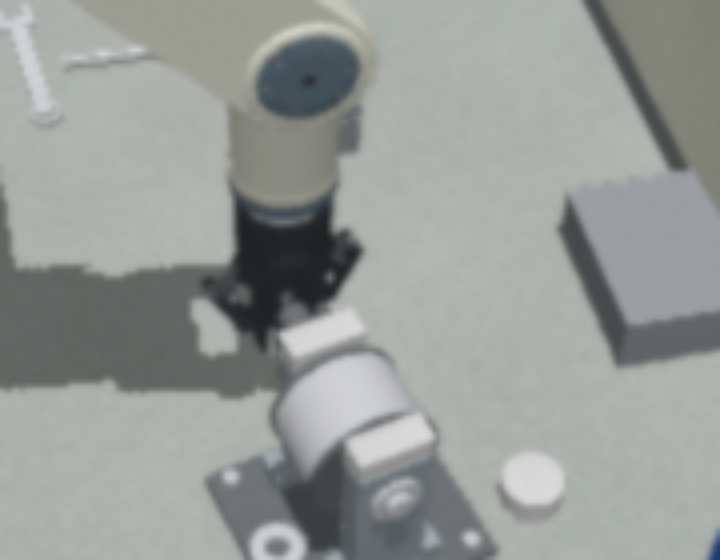

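View pics/h_scene.png

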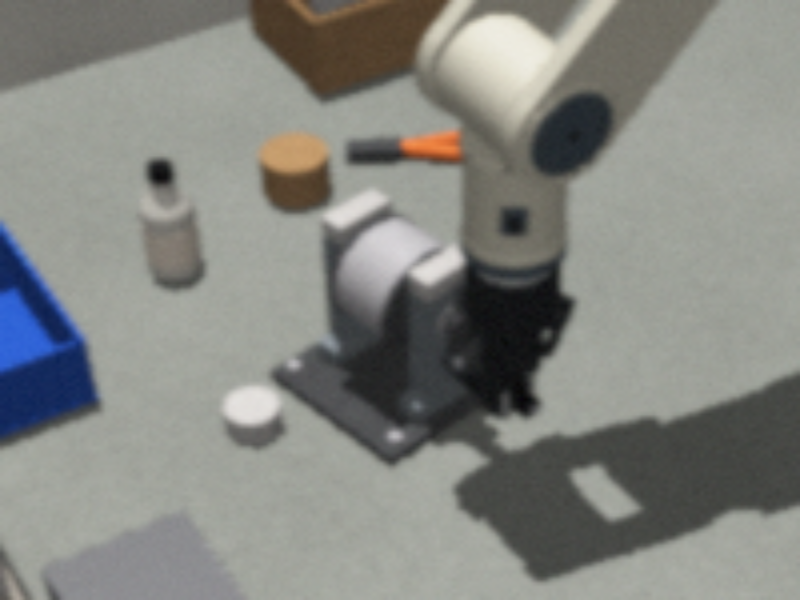

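```bash

python3 -m inch '[{"gripper":0,"tx":0,"ty":0.001,"tz":-0.0002,"spin":0},{"gripper":0,"tx":0,"ty":0.001,"tz":-0.0003,"spin":0},{"gripper":0,"tx":0,"ty":0,"tz":0,"spin":0},{"gripper":0,"tx":0,"ty":0,"tz":0,"spin":0},{"gripper":0,"tx":0,"ty":0,"tz":0,"spin":0},{"gripper":0,"tx":0,"ty":0,"tz":0,"spin":0},{"gripper":0,"tx":0,"ty":0,"tz":0,"spin":0},{"gripper":0,"tx":0,"ty":0,"tz":0,"spin":0}]' 60
python3 - <<'E'
from h import *
from circ import loc
s=sense(); l=loc(s); print(np.round(l,2),"th",np.degrees(np.arctan2(l[0]+.39,l[2]-1.37)),s["qvel"].round(4),s["opening"])
print(sign_off())
E
```

```text
clock: 28.45
eef_pos: [539.9, 19.4, 63.4]
tcp_rot: [-3.138, 0.0, 1.808]
contact_force: [-5.0, -1.1, 8.3]
opening: 0.235
[ 8.9600e+00  1.3851e+02 -3.7620e+01 -5.1100e+00  1.0000e-01  8.2500e+00] th 166.51417473863722 [ 0.0011  0.0012 -0.0008  0.0002  0.0002 -0.0004] 0.23522102372288167
the job is handed in; nothing more can be done
None
```

I did the job in full and handed it in at about 28.5 s of the 72 s allowed. `sign_off()` gives no verdict, so the result below rests on my own checks.

- **Caps:** I pressed both down until they stopped. The fingertips were then at 176.9 mm (176.8 mm on the near cap), against 177 mm for fully home. The near cap was pushed to 28 N. The far cap read 15.5 N at 176.9 mm, and I then pushed 1 mm further without a separate reading.
- **Cranking:** I gripped the handle at 60 N and cranked one full turn forward, then about 180° back, slowly. I measured the torque as it went.
- **Heavy side:** Fitting those torques gave 0.149 N m drag and a heavy-side torque of 0.125 N m, close to the values you gave. The heavy side hangs straight down with the handle at about 165–167°. The estimate varied by a few degrees with which readings I used: the forward turn alone gave 167°, all readings together 164.7°.
- **Finish:** The drum is held at about 166.5° with the handle still gripped (opening 0.235) and the arm at rest. The held handle pushes back on the tool with about 10 N, because my cranking circle was centred about 1.4 mm off.
- **Bystanders:** In the last pictures the tin, oil bottle, spool, pliers and bearing ring had not visibly moved. The driver and terminals were only partly in view; the spanner was in view and looked unmoved, and the arm passed well above all three.

One move was refused at the start because I left out some of the row values. It moved nothing, and I sent it again.

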